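# Match the customer's crank arm

### The arm

A 6-joint arm with a two-finger parallel gripper is mounted at the origin on the work surface. World frame = base frame: x ahead of the robot, y to its left, z up, the work surface at z = 0. Lengths are in m, angles in rad, forces in N, time in s.
With the tool pointing down it reaches from about 0.35 to 0.975 m from the base axis. Payload 4.9 kg.
Tool frame: the origin (TCP) lies midway between the tips of the shut fingers; the grasp point (between the pads) lies ctrl.grip_point_offset behind it (ctrl.grip_point_offset is the distance from the TCP to the grasp point, in m); x points along the fingers, y is the direction in which the jaws open and shut, and the axes are right-handed (so a half turn about x gives the same grasp; the last joint's range is limited). The gripper opens to 85 mm and grips with 20 to 120 N. Pads are 22 mm wide; open, the fingers measure 114 mm over their backs; the gripper's body (76 mm by 85 mm) begins 54 mm behind the grasp point. The pads swing forward as they close: fully open they stand 13 mm farther back than shut.
Start: joints at [1.037, 0.053, 1.613, -0, 1.476, -0.119], TCP at [0.252, 0.572, 0.231] pointing down, gripper open.
Joint ranges: [-3.01, 3.01], [-1.01, 2.22], [0.06, 2.58], [-1.02, 4.17], [0.09, 2.62], [-3.14, 3.14]. Speed limits (rad/s): [2.57, 2.57, 3.14, 3.14, 3.14, 3.14].

### API

Orientations are given as a rotation vector (axis times angle).
In Python, from station import ctrl gives the robot as it stands. The module is installed in compiled form; this text tells all that it offers.
- The arm moves only by the tool drive_tool, never from a script. Its argument "commands" is text: rows parted by semicolons, each of 5 numbers parted by spaces: the closure, from -1 (fully open) to 1 (shut), so that 0 is half open, then the shift along the tool's x, y, z in units of 40 mm (1.0 is 40 mm), then the turn about the tool's x in units of 5 degrees (1.0 is 5 degrees). A call has 1 to 8 rows; each row is the pose to reach, as a shift and turn from the pose commanded when the call began, along the tool's axes at that moment; what a row does not reach only later rows make up. A row lasts 1/12 s, in which the tool goes at most 41.7 mm and 7.16 degrees, less where a joint would pass 70% of its speed; a pose out of reach is approached as far as the arm can. A call with a gripper value outside its range is refused whole. The fingers move at their own pace and stop on an object; "newtons" is the grip in N (left out, the last holds). Time passes only in rows, so rows that repeat a pose let the fingers close. It gives the time, the measured TCP pose, the force and the opening at its end, in the units of the state.
- ctrl.get_obs(): the state, without advancing time (a new reading comes with each control period).
- ctrl.get_image(name): name is "side" or "top"; returns (picture, depth): 384x512x3 uint8, blue, green, red; 384x512 float32, m along the optical axis (not along the pixel's ray), 0 where there is no reading.
- ctrl.camera_info(name): a dict with "K" (3x3 intrinsics, pixels), "T" (4x4, takes a point from camera to world coordinates). Camera axes: x right, y down, z forward; pixel columns grow to the right and rows downward; lengths in m; the calibration is good to about 2 mm. A picture is of the moment at which its call begins. camera_info takes no time and is no camera call.
- ctrl.finish_job(): hands the job in, once; it reports no verdict.
The state is a dict: "t": time; "q": joint angles; "dq": joint speeds; "effort": joint torques, N m; "tool_pos": TCP position; "tool_rot": TCP orientation; "contact_force": force on the tool from outside, world axes, zero at the start; "wrist_torque": the same for the moment, N m; "opening": finger opening in m.
Only numpy, scipy, OpenCV 4.12 (cv2) and the standard library are available. Lean on these libraries where they do the work, as an engineer would, in place of code of your own. Each camera call takes 0.05 s, during which the arm holds its last target.

### The job

The customer's old dark crank arm lies on the green panel of the counter mat. Among the three bright new crank arms on the display stand, pick up the one of the same length and lay it gently, flat and lengthways, on the middle of the yellow panel beside the old one, without letting it fall. Leave the other new cranks, all the old ones and the spray can where they are.

Things in the scene. Friction and masses are not known exactly. Their poses are not given: they have to be found in the camera images.
- new_short_mid (a point): NEW crank arm, bright aluminium, 110 mm long (along x), 0.14 to 0.3 kg, flat underside: bar 22 mm wide, 18 thick; axle boss 38 mm diameter, 24 tall at its -x end, pedal eye 30 mm diameter, 18 tall at +x. Plain bar 42 mm long, its middle 4 mm to +x of this point; balances 5 to 10 mm to -x of it. Point: mid-length, 9 mm above the underside, z up. Starts in any place on the stand
- old_short_mid (a point): OLD crank arm, dark grey steel, 110 mm long (along x), same shape and point as new_short_mid. Starts lying on the green panel (then it is the customer's) or on the cork pad
- new_middle_mid (a point): NEW crank arm, bright aluminium, 145 mm long (along x), 0.14 to 0.3 kg, flat underside: bar 22 mm wide, 18 thick; axle boss 38 mm diameter, 24 tall at its -x end, pedal eye 30 mm diameter, 18 tall at +x. Plain bar 77 mm long, its middle 4 mm to +x of this point; balances 5 to 10 mm to -x of it. Point: mid-length, 9 mm above the underside, z up. Starts in any place on the stand
- old_middle_mid (a point): OLD crank arm, dark grey steel, 145 mm long (along x), same shape and point as new_middle_mid. Starts lying on the green panel (then it is the customer's) or on the cork pad
- new_long_mid (a point): NEW crank arm, bright aluminium, 180 mm long (along x), 0.14 to 0.3 kg, flat underside: bar 22 mm wide, 18 thick; axle boss 38 mm diameter, 24 tall at its -x end, pedal eye 30 mm diameter, 18 tall at +x. Plain bar 112 mm long, its middle 4 mm to +x of this point; balances 5 to 10 mm to -x of it. Point: mid-length, 9 mm above the underside, z up. Starts in any place on the stand
- old_long_mid (a point): OLD crank arm, dark grey steel, 180 mm long (along x), same shape and point as new_long_mid. Starts lying on the green panel (then it is the customer's) or on the cork pad
- green_panel (a point): centre of the top face of the green panel, 232 mm (x) by 118 mm (y), of a fixed black rubber mat, 250 by 262 mm, 4 mm thick. The customer's old crank lies on it, roughly along x. x: along the panel, z up
- yellow_panel (a point): centre of the top face of the empty yellow panel of the same mat, 232 mm (x) by 118 mm (y), 125 mm to -y of the green panel's centre in the mat's frame. Top face 4 mm above the table. Same axes as green_panel
- stand_top (a point): centre of the fixed display stand at rail-top height, 26 mm above the table. Wooden base 200 (x) by 270 mm (y), 6 thick; two black rails along y, 16 mm wide, 20 tall, centred 36 mm to -x and +x, so 56 mm is open between them. The new cranks lie across the rails, roughly along x, 85 mm apart in y
- pad_top (a point): centre of the top face of a fixed cork pad, 220 mm (x) by 190 mm (y), 4 mm thick, between the mat and the stand, with the two other old cranks on it
- can_mid (a point): middle of an upright blue spray can with a pale top, 54 mm diameter, 170 mm tall (85 mm above its foot): bystander
- new_short: the same new 110 mm crank; origin at the centre of its underside, axes as above
- new_middle: the same new 145 mm crank; origin at the centre of its underside, axes as above
- new_long: the same new 180 mm crank; origin at the centre of its underside, axes as above
Things that resemble listed ones, but are neither listed nor needed, are in the scene too. Leave any blue, orange or turquoise look-alike of the new_short alone.

How it is judged:
By the outcome, as a careful person would: the job done as asked, in the order asked, and still so for the second after the job is handed in, with the robot touching nothing.
It also fails if it takes over 40 s, if anything falls off the work surface, if the arm or the gripper's body presses on something with over 40 N, if the wrist force passes 120 N, or if a joint passes its speed limit or range.

## Working session

There is one attempt and no reset: what is moved stays moved. The work goes in short steps, Python scripts to look and compute and a tool call to move; the robot and the scene stay as the last step left them, time stands still between calls to the robot, and variables do not carry over. Pictures are saved under pics/ and viewed, and the job is handed in when it is done.

Besides the shell and the picture viewer there is one more tool, called after ">>>" as name(argument=value, ...) on one line, values as JSON. drive_tool: Moves the arm, as the interface text tells. Its arguments: {"type":"object","properties":{"commands":{"type":"string"},"newtons":{"type":"number"}},"required":["commands"]}

```bash
mkdir -p pics
python3 - <<'E'
from station import ctrl
import cv2,numpy as np
np.set_printoptions(precision=4,suppress=True)
o=ctrl.get_obs()
for k in o: print(k,o[k])
print(ctrl.grip_point_offset)
for n in("side","top"):
    im,d=ctrl.get_image(n); cv2.imwrite(f"pics/{n}0.png",im); np.save(f"{n}0_d.npy",d); np.save(f"{n}0.npy",im)
    i=ctrl.camera_info(n); print(n,i["K"],i["T"])
E
```

```text
t 0.0
q [ 1.037   0.0534  1.6143  0.      1.476  -0.119 ]
dq [ 0.0006 -0.0004  0.0004 -0.0022  0.0016 -0.0012]
effort [  0.0018 -39.3702 -37.0172  -0.       0.0072  -0.    ]
tool_pos [0.2516 0.5715 0.2301]
tool_rot [ 0.3239  1.5469 -0.3269]
contact_force [-1.1375  0.2863 -0.9711]
wrist_torque [ 0.039   0.0161 -0.0104]
opening 0.08567580131843834
0.0187
side [[427.8738   0.     258.4661]
 [  0.     427.8738 192.0178]
 [  0.       0.       1.    ]] [[ 0.9179 -0.2517  0.3067  0.1451]
 [-0.3967 -0.5689  0.7204 -0.8967]
 [-0.0069 -0.7829 -0.6221  0.9342]
 [ 0.      0.      0.      1.    ]]
top [[355.4789   0.     260.4298]
 [  0.     355.4789 193.7767]
 [  0.       0.       1.    ]] [[ 0.0299 -0.9943  0.102   0.4133]
 [-0.9994 -0.0281  0.0197  0.0513]
 [-0.0167 -0.1025 -0.9946  1.1624]
 [ 0.      0.      0.      1.    ]]
```

View pics/side0.png

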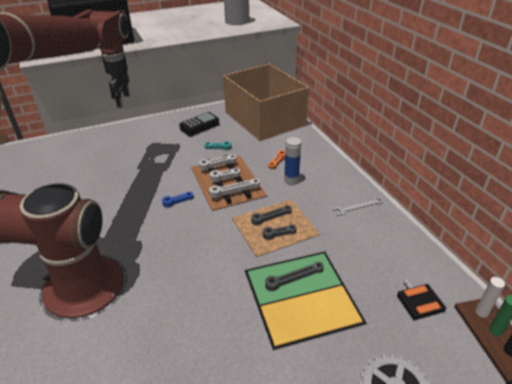

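View pics/top0.png

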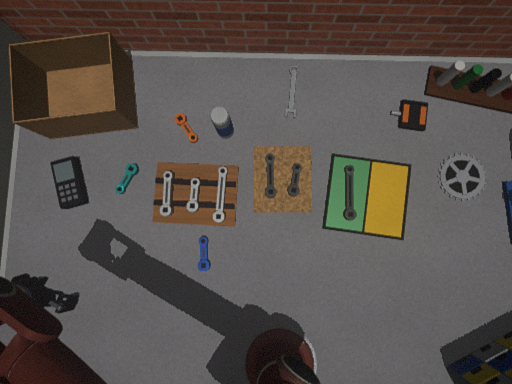

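The top view shows the old crank on green at about (350,192). The old ones on cork are at (270,175) and (295,180). The new ones on the stand are at (167,194), (194,195) and (221,194). The can is at (222,121), with look-alikes in turquoise (127,178), orange (186,127) and blue (204,253). Next I'll measure the lengths.

```bash
cat > h.py <<'E'
import cv2,numpy as np
from station import ctrl
np.set_printoptions(precision=4,suppress=True)
def cast(n,uv,z):
    i=ctrl.camera_info(n);K,T=i["K"],i["T"]
    uv=np.atleast_2d(uv).astype(float)
    r=np.c_[uv,np.ones(len(uv))]@np.linalg.inv(K).T@T[:3,:3].T
    c=T[:3,3]; return c+r*((z-c[2])/r[:,2])[:,None]
def pts(n,d):
    i=ctrl.camera_info(n);K,T=i["K"],i["T"]
    v,u=np.indices(d.shape); p=np.stack([(u-K[0,2])/K[0,0]*d,(v-K[1,2])/K[1,1]*d,d],-1)
    return p@T[:3,:3].T+T[:3,3]
E
python3 - <<'E'
from h import *
im=np.load("top0.npy");d=np.load("top0_d.npy");P=pts("top",d)
for nm,(x0,x1,y0,y1),c in [("stand",(150,242,158,232),0),("green",(320,415,150,245),1),("cork",(250,315,142,216),0)]:
    cr=im[y0:y1,x0:x1]; cv2.imwrite(f"pics/c_{nm}.png",cv2.resize(cr,None,fx=7,fy=7,interpolation=cv2.INTER_NEAREST) if nm!="x" else cr)
    hsv=cv2.cvtColor(cr,cv2.COLOR_BGR2HSV)
    print(nm, [hsv[(r,c2)] for r,c2 in [(36,17),(36,44),(36,71)]] if nm=="stand" else hsv[40,30])
    z=P[y0:y1,x0:x1,2]; print("z pct",np.percentile(z,[1,10,30,50,70,90,99]))
E
```

```text
stand [array([ 0,  3, 93], dtype=uint8), array([30, 10, 80], dtype=uint8), array([20,  8, 94], dtype=uint8)]
z pct [-0.0035 -0.0004  0.0037  0.0064  0.0096  0.0448  0.0529]
green [41 50 41]
z pct [-0.0033 -0.0004  0.0022  0.004   0.0057  0.0083  0.029 ]
cork [ 16 124 142]
z pct [-0.0032  0.      0.0027  0.0044  0.0061  0.0221  0.0311]
```

Run:
```python
from h import *
im=np.load("top0.npy");d=np.load("top0_d.npy");P=pts("top",d)
def blobs(name,box,zlo,zhi,zc,dark):
    x0,x1,y0,y1=box
    z=P[...,2];hsv=cv2.cvtColor(im,cv2.COLOR_BGR2HSV)
    m=np.zeros(z.shape,np.uint8)
    s=hsv[...,1];v=hsv[...,2]
    c=(s<70)&(v<110) if dark else (s<60)&(v>110)
    m[y0:y1,x0:x1]=(c&(z>zlo))[y0:y1,x0:x1]
    n,l,st,ce=cv2.connectedComponentsWithStats(m)
    for k in range(1,n):
        if st[k,4]<60: continue
        vv,uu=np.nonzero(l==k)
        w=cast("top",np.c_[uu,vv],zc)[:,:2]
        c,_,_=cv2.fitLine(w.astype(np.float32),cv2.DIST_L2,0,.01,.01).ravel()[:2],0,0
        t=(w-w.mean(0))@c; nn=(w-w.mean(0))@np.array([-c[1],c[0]])
        mid=w.mean(0)+c*(t.max()+t.min())/2
        print(name,ce[k].round(1),st[k,4],"len",t.max()-t.min(),"wid",np.ptp(nn),"dir",c,"mid",mid,"z",np.median(P[vv,uu,2]))
blobs("green",(325,412,152,240),.010,0,.022,True)
blobs("cork",(252,315,145,215),.010,0,.022,True)
blobs("stand",(150,242,158,232),.034,0,.044,False)
```

```text
green [349.3 193.9] 446 len 0.17466538569174075 wid 0.03830675421877919 dir [0.9998 0.0212] mid [ 0.5446 -0.2114] z 0.023423763501995043
cork [269.9 176.8] 320 len 0.1410198343551156 wid 0.0355206542404813 dir [0.9989 0.0464] mid [0.591  0.0452] z 0.02371246375371261
cork [294.7 180. ] 257 len 0.10637942623557897 wid 0.03431382622130525 dir [ 0.9904 -0.1381] mid [ 0.5811 -0.0361] z 0.02473869460214484
stand [220.1 195.3] 309 len 0.17626630836006757 wid 0.0328560052457028 dir [ 0.9989 -0.0464] mid [0.5257 0.2008] z 0.045307376352877515
stand [166.  194.3] 245 len 0.14109357378765447 wid 0.035347452865018725 dir [ 0.9999 -0.0108] mid [0.5224 0.3732] z 0.0458028465328737
stand [193.1 195.6] 201 len 0.10631300557497647 wid 0.03335164514324941 dir [ 0.9982 -0.0605] mid [0.5198 0.2865] z 0.04645563197224134
```

View pics/c_stand.png

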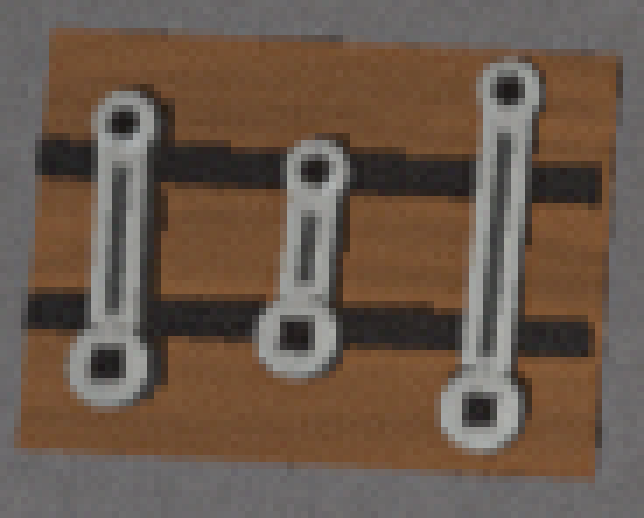

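View pics/c_green.png

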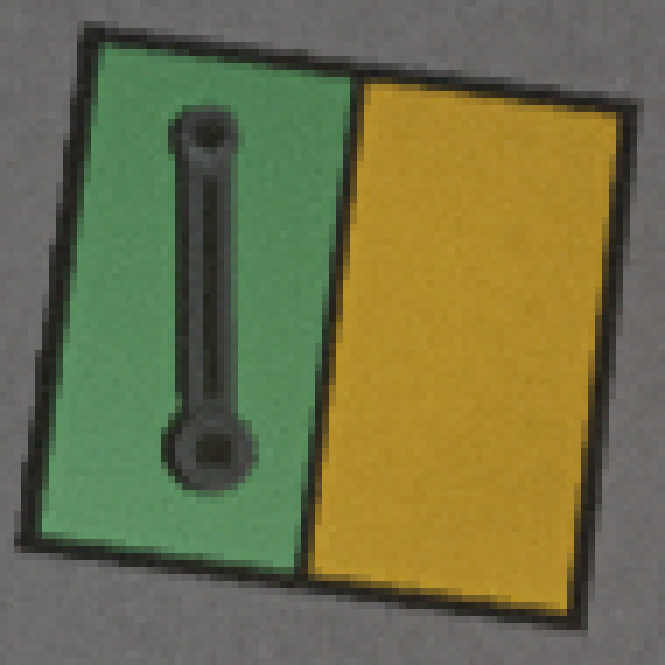

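The lengths come out at about 175 mm for the green one, against 141 and 106 mm for the cork ones (masks read about 4 mm short). So the customer's is the long one, and the new long is at (220,195), measuring 176 mm. The crop confirms its boss is at -x, which is the lower end of the image. Candidates considered: new_middle (166,194), new_short (193,196), turquoise (127,178), orange (186,127) and blue (204,253). Next are the precise poses.

Run:
```python
from h import *
from scipy.spatial.transform import Rotation as R
im=np.load("top0.npy");sd=np.load("side0.npy")
# top-view hole pixels from crop /7 + offset
b=np.array([479/7+150-.5,409/7+158-.5]);e=np.array([509/7+150-.5,90/7+158-.5])
B=cast("top",b,.050)[0];E=cast("top",e,.044)[0]
print("boss,eye",B,E,"dist",np.linalg.norm((E-B)[:2]),"(expect ~146) ang deg",np.degrees(np.arctan2(*(E-B)[1::-1])))
u=(E-B)[:2]/np.linalg.norm((E-B)[:2]); print("mid from boss",B[:2]+u*71,"from eye",E[:2]-u*75)
def quad(n,lo,hi,z):
    im=np.load(n+"0.npy");m=cv2.inRange(cv2.cvtColor(im,cv2.COLOR_BGR2HSV),lo,hi)
    cs,_=cv2.findContours(m,0,2);bx={"top":(320,415,150,245),"side":(240,370,245,350)}[n]
    c=max([c for c in cs if bx[0]<c[:,0,0].mean()<bx[1] and bx[2]<c[:,0,1].mean()<bx[3]],key=cv2.contourArea)
    w=cast(n,c[:,0,:],z)[:,:2].astype(np.float32); r=cv2.minAreaRect(w*1000); print(n,"rect mm",r)
for n in("top","side"):
    quad(n,(18,100,80),(32,255,255),.004); quad(n,(40,60,50),(80,255,255),.004)
# black rails / stand: base rect
for n in("top","side"):
    I=np.load(n+"0.npy");h=cv2.cvtColor(I,cv2.COLOR_BGR2HSV)
    m=cv2.inRange(h,(5,110,50),(17,255,255)); cs,_=cv2.findContours(cv2.morphologyEx(m,cv2.MORPH_CLOSE,np.ones((9,9))),0,2)
    for c in cs:
        cc=c[:,0].mean(0)
        if cv2.contourArea(c)>800 and ((150<cc[0]<242 and 158<cc[1]<232) if n=="top" else (190<cc[0]<265 and 150<cc[1]<210)):
            print(n,"stand",cv2.minAreaRect((cast(n,c[:,0],.006)[:,:2]*1000).astype(np.float32)))
o=ctrl.get_obs();print(R.from_rotvec(o["tool_rot"]).as_matrix())
c=sd[145:210,190:270];cv2.imwrite("pics/c_side.png",cv2.resize(c,None,fx=8,fy=8,interpolation=cv2.INTER_NEAREST))
```

```text
boss,eye [0.4538 0.2044 0.05  ] [0.5995 0.1976 0.044 ] dist 0.14589592735879692 (expect ~146) ang deg -2.648223282440795
mid from boss [71.378  -3.0761] from eye [-74.3204   3.6629]
top rect mm ((527.49462890625, -334.2230224609375), (119.92649841308594, 235.34201049804688), 83.43663024902344)
top rect mm ((542.073974609375, -209.85726928710938), (122.39154052734375, 237.460205078125), 83.20463562011719)
side rect mm ((527.0340576171875, -333.9535827636719), (125.29478454589844, 238.89674377441406), 83.33489990234375)
side rect mm ((541.1664428710938, -209.34042358398438), (123.58686065673828, 238.02023315429688), 83.49970245361328)
top stand ((527.180908203125, 288.1551513671875), (269.0, 198.138916015625), 88.6269302368164)
side stand ((525.0604248046875, 284.4959716796875), (263.2352600097656, 193.96620178222656), 88.34709930419922)
[[-0.0009  0.403   0.9152]
 [-0.0016  0.9152 -0.403 ]
 [-1.     -0.0019 -0.0002]]
```

View pics/c_side.png

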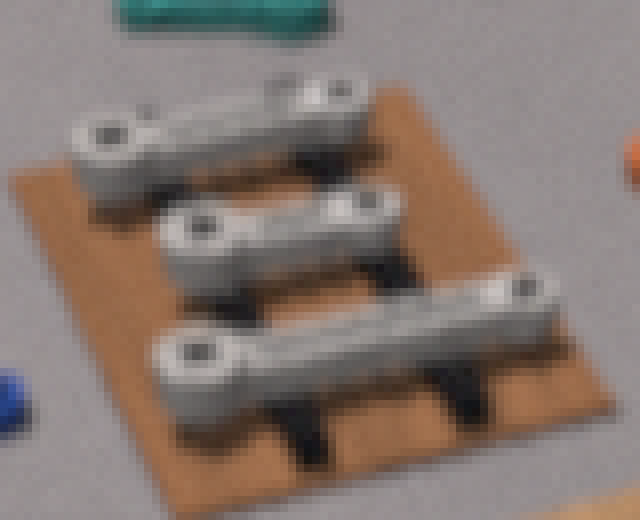

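>>> drive_tool(commands="-1 0 -0.2 0.3 -0.3; -1 0 -0.5 0.9 -0.9; -1 0 -0.9 1.6 -1.6; -1 0 -1.3 2.3 -2.3; -1 0 -1.8 3.1 -3.1; -1 0 -2.2 3.8 -3.8; -1 0 -2.6 4.4 -4.24; -1 0 -2.9 4.9 -4.24", newtons=40)

```text
t: 0.77
tool_pos: [0.3852, 0.3848, 0.2308]
tool_rot: [0.034, 1.571, -0.036]
contact_force: [0.8, -0.0, -0.6]
opening: 0.0857
```

```bash
cat >> h.py <<'E'
from scipy.spatial.transform import Rotation as R
def go(x,y,z,yang):
    """shift (tool units) and turn units to put TCP at x,y,z with tool y at yang deg in world"""
    o=ctrl.get_obs();M=R.from_rotvec(o["tool_rot"]).as_matrix();p=o["tool_pos"]
    a=np.degrees(np.arctan2(M[1,1],M[0,1]))
    print("t",o["t"],"pos",p,"yang",a,"tilt",M[:,0],"F",o["contact_force"],"open",o["opening"])
    print("shift",M.T@(np.array([x,y,z])-p)/.04,"turn",-(yang-a)/5)
E
python3 - <<'E'
from h import *
print(cast("side",[214.4,188.5],.05),cast("side",[255.2,180.4],.044))
go(.519,.2013,.12,87.35)
E
```

```text
[[0.4531 0.2046 0.05  ]] [[0.5992 0.1981 0.044 ]]
t 0.7667 pos [0.3852 0.3848 0.2308] yang 87.44531616143193 tilt [-0.0005 -0.0008 -1.    ] F [ 0.8415 -0.0232 -0.6095] open 0.08573508013917387
shift [ 2.771  -4.4316  3.5481] turn 0.019063232286387687
```

The side view agrees with the top to within about 1 mm. I'll move above the crank.

>>> drive_tool(commands="-1 0.3 -0.6 0.5 0; -1 0.7 -1.3 1.0 0; -1 1.1 -2.0 1.6 0; -1 1.5 -2.7 2.2 0; -1 2.0 -3.4 2.7 0; -1 2.4 -4.0 3.2 0; -1 2.7 -4.3 3.5 0; -1 2.77 -4.43 3.55 0")

```text
t: 1.43
tool_pos: [0.5181, 0.2008, 0.1173]
tool_rot: [0.036, 1.575, -0.039]
contact_force: [-0.1, 0.6, -0.8]
opening: 0.0854
```

>>> drive_tool(commands="-1 0 0 0 0; -1 0 0 0 0; -1 0 0 0 0")

```text
t: 1.68
tool_pos: [0.5183, 0.2045, 0.1215]
tool_rot: [0.035, 1.569, -0.034]
contact_force: [0.5, 0.4, -0.2]
opening: 0.0856
```

Run:
```python
from h import *
go(.519,.2013,.027,87.35)
im,d=ctrl.get_image("side");cv2.imwrite("pics/s1.png",cv2.resize(im[90:230,170:320],None,fx=4,fy=4))
im,d=ctrl.get_image("top");cv2.imwrite("pics/t1.png",cv2.resize(im[130:250,130:290],None,fx=4,fy=4))
```

```text
t 1.6833 pos [0.5183 0.2045 0.1215] yang 87.50424729822672 tilt [ 0.0012  0.0007 -1.    ] F [ 0.4784  0.3701 -0.1525] open 0.0855873334874096
shift [ 2.3629 -0.0815  0.0173] turn 0.030849459645344267
```

View pics/s1.png

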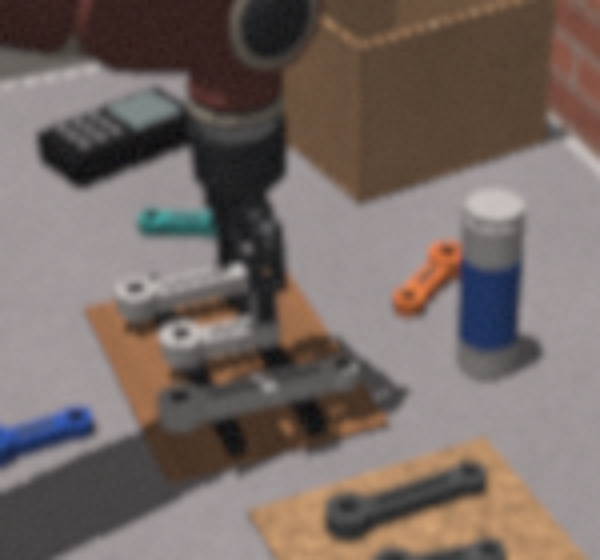

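View pics/t1.png

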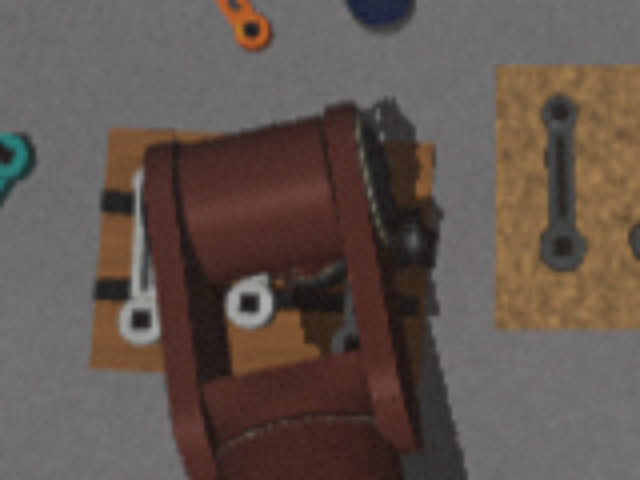

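The side view shows the gripper above the crank at about (265,380 in the crop), with clear space around it. The pose reading shifted a few mm while settling, so I'll check it again as I go down.

>>> drive_tool(commands="-1 0.3 -0.04 0 0; -1 0.6 -0.08 0 0; -1 0.9 -0.08 0 0; -1 1.2 -0.08 0 0; -1 1.2 -0.08 0 0; -1 1.2 -0.08 0 0")

```text
t: 2.28
tool_pos: [0.517, 0.2, 0.0705]
tool_rot: [0.035, 1.574, -0.036]
contact_force: [0.0, -0.0, 0.1]
opening: 0.0855
```

Run:
```python
from h import *
go(.519,.2013,.027,87.35)
im,d=ctrl.get_image("side");cv2.imwrite("pics/s2.png",cv2.resize(im[120:220,180:280],None,fx=6,fy=6))
go(.519,.2013,.027,87.35)
```

```text
t 2.2833 pos [0.517  0.2    0.0705] yang 87.43319963304755 tilt [-0.0035 -0.0008 -1.    ] F [ 0.0032 -0.0338  0.1068] open 0.08546637052786374
shift [1.088  0.0362 0.0523] turn 0.016639926609511236
t 2.3333 pos [0.5179 0.2002 0.0717] yang 87.4297621752589 tilt [-0.0013 -0.0003 -1.    ] F [ 0.4687  0.8582 -0.4773] open 0.0852818799383735
shift [1.1183 0.0304 0.0277] turn 0.015952435051781323
```

View pics/s2.png

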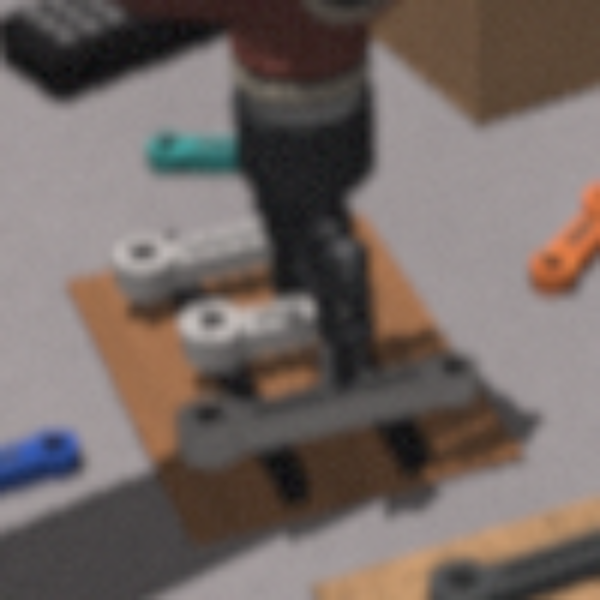

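Run:
```python
from h import *
print(cast("side",[238.3,184],.085),cast("side",[238.3,184],.044))
T=ctrl.camera_info("side");K=T["K"];Ti=np.linalg.inv(T["T"])
for p in [(.518,.152,.085),(.518,.25,.085)]:
    q=K@(Ti[:3,:3]@p+Ti[:3,3]); q=q[:2]/q[2]; print(p,(q-[180,120])*6)
```

```text
[[0.5201 0.152  0.085 ]] [[0.5382 0.2027 0.044 ]]
(0.518, 0.152, 0.085) [346.1645 385.0077]
(0.518, 0.25, 0.085) [284.201  289.8129]
```

>>> drive_tool(commands="-1 0.3 0.03 0.03 0; -1 0.6 0.03 0.03 0; -1 0.9 0.03 0.03 0; -1 1.12 0.03 0.03 0; -1 1.12 0.03 0.03 0; -1 1.12 0.03 0.03 0; -1 1.12 0.03 0.03 0")

```text
t: 2.92
tool_pos: [0.5197, 0.2014, 0.0278]
tool_rot: [0.035, 1.57, -0.035]
contact_force: [0.1, -0.6, -0.7]
opening: 0.0855
```

>>> drive_tool(commands="-0.4 0 0 0 0; 0 0 0 0 0; 0.2 0 0 0 0; 0.4 0 0 0 0; 0.6 0 0 0 0; 0.8 0 0 0 0; 1 0 0 0 0; 1 0 0 0 0", newtons=50)

```text
t: 3.58
tool_pos: [0.5199, 0.2015, 0.0282]
tool_rot: [0.035, 1.57, -0.035]
contact_force: [-1.0, -0.3, 2.5]
opening: 0.0206
```

>>> drive_tool(commands="1 0 0 0 0; 1 0 0 0 0; 1 0 0 0 0; 1 0 0 0 0")

```text
t: 3.92
tool_pos: [0.5199, 0.2015, 0.0282]
tool_rot: [0.035, 1.57, -0.035]
contact_force: [-1.2, -1.1, 5.7]
opening: 0.0208
```

Run:
```python
from h import *
go(.519,.2013,.027,87.35)
im,d=ctrl.get_image("side");cv2.imwrite("pics/s3.png",cv2.resize(im[120:220,180:280],None,fx=6,fy=6))
```

```text
t 3.9167 pos [0.5199 0.2015 0.0282] yang 87.43632723999518 tilt [ 0.0008  0.0002 -1.    ] F [-1.1681 -1.1271  5.6878] open 0.020791137912818693
shift [ 0.0291 -0.0057 -0.0229] turn 0.017265447999037065
```

View pics/s3.png

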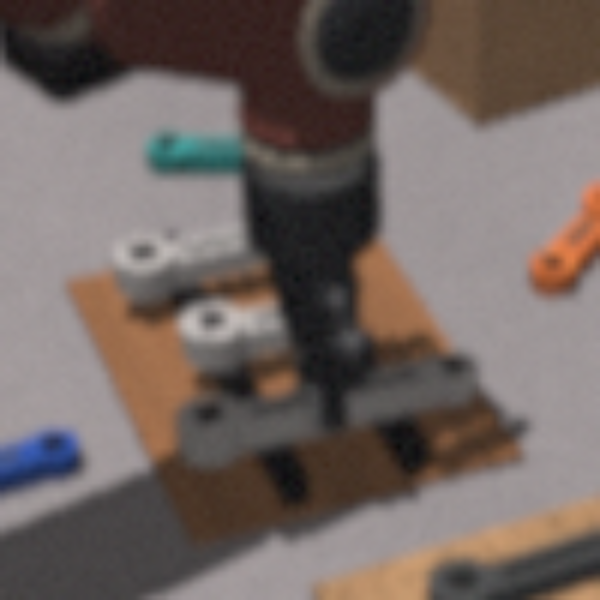

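The crop shows the fingers holding the bar at its middle (335,400), with the opening at 21 mm. I'll raise the grip force and lift gently.

>>> drive_tool(commands="1 0 0 0 0; 1 -0.1 0 0 0; 1 -0.25 0 0 0; 1 -0.45 0 0 0; 1 -0.7 0 0 0; 1 -1.0 0 0 0; 1 -1.3 0 0 0; 1 -1.6 0 0 0", newtons=70)

```text
t: 4.63
tool_pos: [0.5198, 0.2015, 0.0934]
tool_rot: [0.035, 1.57, -0.035]
contact_force: [-0.4, -0.0, -3.0]
opening: 0.0205
```

>>> drive_tool(commands="1 -0.3 0 0 0; 1 -0.6 0 0 0; 1 -0.8 0 0 0; 1 -0.9 0 0 0; 1 -0.9 0 0 0; 1 -0.9 0 0 0")

```text
t: 5.13
tool_pos: [0.5194, 0.2014, 0.1276]
tool_rot: [0.035, 1.571, -0.035]
contact_force: [0.5, -0.3, -3.0]
opening: 0.0201
```

Run:
```python
from h import *
im,d=ctrl.get_image("side");cv2.imwrite("pics/s4.png",cv2.resize(im[100:220,170:290],None,fx=5,fy=5))
# grasp offset along crank: TCP at .5199 vs mid .525 ; place
mid=np.array([.5274,-.3341]);a=np.radians(-6.6);u=np.array([np.cos(a),np.sin(a)])
o=(.5199-.5251);g=mid+u*o;print("target",g)
go(g[0],g[1],.128,90-6.6+.1)
```

```text
target [ 0.5222 -0.3335]
t 5.1833 pos [0.519  0.2013 0.127 ] yang 87.43135629465485 tilt [-0.0013 -0.0003 -1.    ] F [-0.4636  0.2567 -3.2578] open 0.020134751298854756
shift [ -0.0218 -13.3518   0.6794] turn 0.7862712589309695
```

View pics/s4.png

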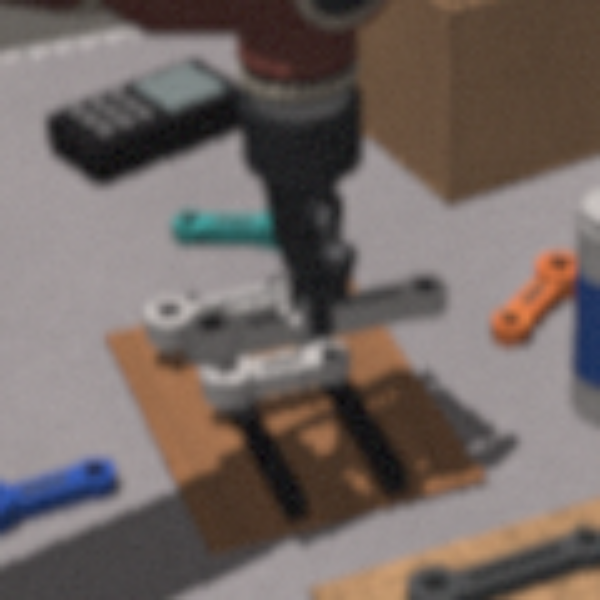

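The crop shows the crank lifted and level, with the others undisturbed. I'll carry it to the mat smoothly.

>>> drive_tool(commands="1 0 -0.1 0 0; 1 0 -0.3 0 0; 1 0 -0.7 0 0; 1 0 -1.2 0 0; 1 0 -1.8 0.1 0; 1 0 -2.4 0.1 0; 1 0 -3.0 0.15 0; 1 0 -3.6 0.2 0")

```text
t: 5.85
tool_pos: [0.5204, 0.0555, 0.1271]
tool_rot: [0.035, 1.571, -0.035]
contact_force: [0.2, -0.1, -2.8]
opening: 0.02
```

>>> drive_tool(commands="1 0 -0.6 0 0; 1 0 -1.2 0.05 0; 1 0 -1.8 0.1 0; 1 0 -2.4 0.1 0; 1 0 -3.0 0.15 0; 1 0 -3.6 0.2 0; 1 0 -4.2 0.2 0; 1 0 -4.8 0.25 0")

```text
t: 6.52
tool_pos: [0.5214, -0.1367, 0.1271]
tool_rot: [0.036, 1.572, -0.035]
contact_force: [0.0, 0.0, -2.8]
opening: 0.02
```

>>> drive_tool(commands="1 0 -0.6 0 0; 1 0 -1.2 0.05 0; 1 0 -1.8 0.1 0; 1 0 -2.4 0.1 0; 1 0 -3.0 0.15 0; 1 0 -3.5 0.2 0; 1 0 -3.9 0.2 0; 1 0 -4.2 0.2 0")

```text
t: 7.18
tool_pos: [0.5222, -0.3049, 0.1272]
tool_rot: [0.036, 1.571, -0.036]
contact_force: [-0.7, 0.9, -3.0]
opening: 0.0199
```

Run:
```python
from h import *
go(.5222,-.3335,.128,83.5)
```

```text
t 7.1833 pos [ 0.5222 -0.3049  0.1272] yang 87.36413879541183 tilt [-0.0009  0.0003 -1.    ] F [-0.7334  0.8948 -2.9741] open 0.019924075695701315
shift [-0.0207 -0.7133  0.0339] turn 0.7728277590823666
```

>>> drive_tool(commands="1 0 -0.2 0 0.2; 1 0 -0.4 0 0.4; 1 0 -0.6 0.03 0.6; 1 0 -0.71 0.03 0.77; 1 0.2 -0.71 0.03 0.77; 1 0.5 -0.71 0.03 0.77; 1 0.8 -0.71 0.03 0.77; 1 1.0 -0.71 0.03 0.77")

```text
t: 7.85
tool_pos: [0.5218, -0.3301, 0.0846]
tool_rot: [0.089, 1.572, -0.086]
contact_force: [-0.2, 0.5, -3.4]
opening: 0.0202
```

>>> drive_tool(commands="1 0.25 0 0 0; 1 0.5 0 0 0; 1 0.7 0 0 0; 1 0.75 0 0 0; 1 0.75 0 0 0; 1 0.75 0 0 0; 1 0.75 0 0 0")

```text
t: 8.43
tool_pos: [0.5234, -0.3321, 0.0586]
tool_rot: [0.087, 1.568, -0.089]
contact_force: [0.7, 0.1, -3.2]
opening: 0.0203
```

Run:
```python
from h import *
go(.5222,-.3335,.0065,83.5)
for n,(x0,x1,y0,y1) in dict(side=(230,380,210,350),top=(310,440,140,260)).items():
    im,d=ctrl.get_image(n);cv2.imwrite(f"pics/{n}5.png",cv2.resize(im[y0:y1,x0:x1],None,fx=4,fy=4))
```

```text
t 8.4333 pos [ 0.5234 -0.3321  0.0586] yang 83.5812515497669 tilt [ 0.0012 -0.001  -1.    ] F [ 0.6742  0.1398 -3.1715] open 0.02026998854780905
shift [ 1.3025 -0.0359 -0.0278] turn 0.016250309953380792
```

View pics/side5.png

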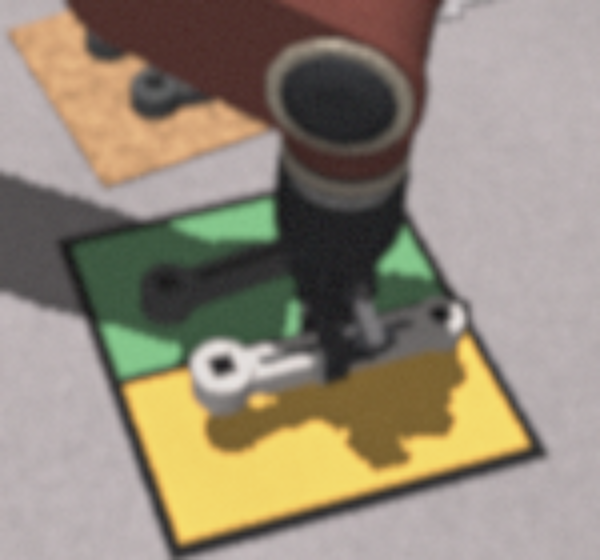

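View pics/top5.png

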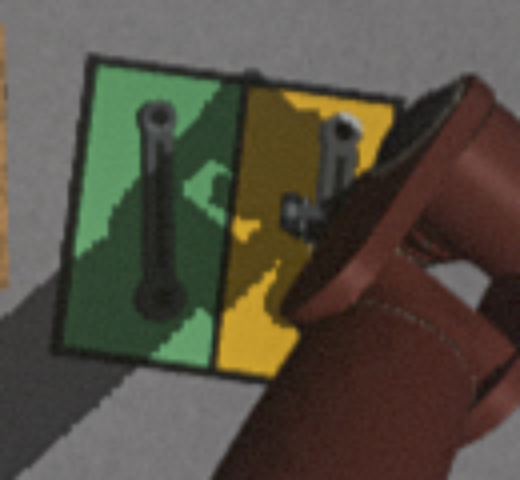

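Run:
```python
from h import *
b=cast("side",[230+220/4-.4,210+364/4-.4],.0805)[0];e=cast("side",[230+443/4-.4,210+313/4-.4],.0745)[0]
print(b,e,np.linalg.norm((e-b)[:2]),np.degrees(np.arctan2(*(e-b)[1::-1])),"mid",b+(e-b)*71/146)
```

```text
[ 0.4558 -0.3231  0.0805] [ 0.6035 -0.3402  0.0745] 0.14875691070841068 -6.612349478345688 mid [ 0.5276 -0.3314  0.0776]
```

The crank is level, 6.6° off world x as wanted, and its middle is within about 3 mm of the target. I'll lower it slowly.

>>> drive_tool(commands="1 0.2 -0.04 0 0; 1 0.4 -0.04 0 0; 1 0.6 -0.04 0 0; 1 0.8 -0.04 0 0; 1 0.95 -0.04 0 0; 1 1.08 -0.04 0 0; 1 1.15 -0.04 0 0; 1 1.15 -0.04 0 0")

```text
t: 9.2
tool_pos: [0.5222, -0.3328, 0.0106]
tool_rot: [0.089, 1.57, -0.087]
contact_force: [-0.2, 1.2, -2.6]
opening: 0.0204
```

>>> drive_tool(commands="1 0 0 0 0; 1 0 0 0 0; 1 0 0 0 0; 1 0 0 0 0")

```text
t: 9.53
tool_pos: [0.523, -0.3336, 0.0123]
tool_rot: [0.087, 1.568, -0.088]
contact_force: [-0.4, 0.3, -3.3]
opening: 0.0202
```

>>> drive_tool(commands="1 0.02 0 0 0; 1 0.04 0 0 0; 1 0.06 0 0 0; 1 0.08 0 0 0; 1 0.08 0 0 0; 1 0.08 0 0 0")

```text
t: 10.03
tool_pos: [0.5226, -0.3332, 0.0084]
tool_rot: [0.088, 1.569, -0.088]
contact_force: [0.3, 0.5, -3.3]
opening: 0.0201
```

>>> drive_tool(commands="1 0.01 0 0 0; 1 0.02 0 0 0; 1 0.03 0 0 0; 1 0.03 0 0 0; 1 0.03 0 0 0")

```text
t: 10.45
tool_pos: [0.5227, -0.3332, 0.0072]
tool_rot: [0.088, 1.569, -0.088]
contact_force: [-0.5, 0.0, -2.8]
opening: 0.0204
```

>>> drive_tool(commands="1 0.01 0 0 0; 1 0.02 0 0 0; 1 0.02 0 0 0; 1 0.02 0 0 0")

```text
t: 10.78
tool_pos: [0.5226, -0.3332, 0.0064]
tool_rot: [0.088, 1.569, -0.088]
contact_force: [0.0, -0.2, -2.9]
opening: 0.0206
```

>>> drive_tool(commands="1 0.01 0 0 0; 1 0.02 0 0 0; 1 0.02 0 0 0; 1 0.02 0 0 0")

```text
t: 11.12
tool_pos: [0.5228, -0.3333, 0.0063]
tool_rot: [0.088, 1.569, -0.088]
contact_force: [-2.6, 1.9, 2.4]
opening: 0.0205
```

Contact: the force went from -3 N to +2.4 N at the expected height. One more small step to seat it.

>>> drive_tool(commands="1 0.01 0 0 0; 1 0.01 0 0 0; 1 0.01 0 0 0")

```text
t: 11.37
tool_pos: [0.5228, -0.3334, 0.0063]
tool_rot: [0.088, 1.569, -0.088]
contact_force: [-3.3, 2.8, 6.7]
opening: 0.0203
```

>>> drive_tool(commands="0.8 0 0 0 0; 0.6 0 0 0 0; 0.4 0 0 0 0; 0.2 0 0 0 0; 0.1 0 0 0 0; 0 0 0 0 0; 0 0 0 0 0; 0 0 0 0 0", newtons=20)

```text
t: 12.03
tool_pos: [0.5227, -0.3333, 0.0052]
tool_rot: [0.088, 1.569, -0.088]
contact_force: [-0.2, -0.5, -0.3]
opening: 0.0426
```

Run:
```python
from h import *
go(.5222,-.3335,.1,83.5)
im,d=ctrl.get_image("side");cv2.imwrite(f"pics/side6.png",cv2.resize(im[210:350,230:380],None,fx=4,fy=4))
```

```text
t 12.0333 pos [ 0.5227 -0.3333  0.0052] yang 83.58456237899115 tilt [ 0.0001 -0.0001 -1.    ] F [-0.217  -0.4982 -0.2864] open 0.04264717252017858
shift [-2.3692 -0.0059 -0.0121] turn 0.016912475798230277
```

View pics/side6.png

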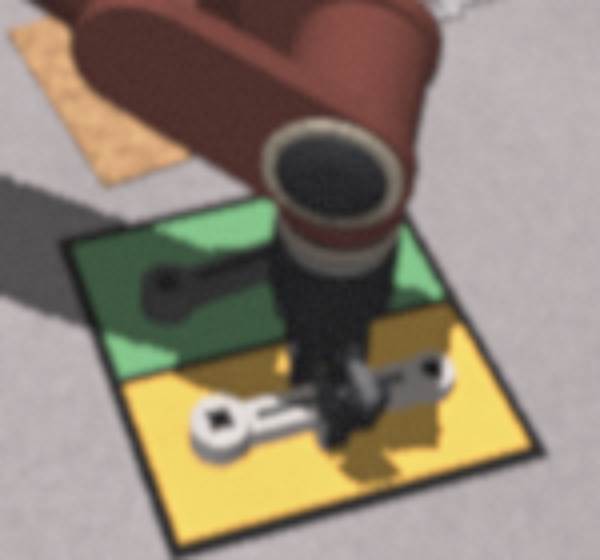

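The fingers are open, and the crank lies flat with its boss at (218,420) and eye at (432,370) in the crop. I'll retract straight up, then swing back clear of the top view.

>>> drive_tool(commands="0 -0.2 0 0 0; 0 -0.5 0 0 0; 0 -0.9 0 0 0; 0 -1.5 0 0 0; 0 -2.2 0 0 0; 0 -2.9 0 0 0; 0 -3.5 0 0 0; 0 -4.0 0 0 0")

```text
t: 12.75
tool_pos: [0.5235, -0.3339, 0.1696]
tool_rot: [0.086, 1.565, -0.09]
contact_force: [-0.6, 0.5, 0.2]
opening: 0.0427
```

>>> drive_tool(commands="0 -0.3 0.4 -0.2 0; 0 -0.5 1.0 -0.6 0; 0 -0.8 1.7 -1 0; 0 -1 2.4 -1.5 0; 0 -1 3.1 -2 0; 0 -1 3.7 -2.4 0; 0 -1 4.2 -2.6 0; 0 -1 4.4 -2.6 0")

```text
t: 13.42
tool_pos: [0.4382, -0.1447, 0.2067]
tool_rot: [0.086, 1.567, -0.087]
contact_force: [0.6, -0.0, -0.2]
opening: 0.0428
```

Run:
```python
from h import *
go(.5222,-.3335,.1,83.5)
for n in("side","top"):
    im,d=ctrl.get_image(n);np.save(n+"7.npy",im);np.save(n+"7_d.npy",d);cv2.imwrite(f"pics/{n}7.png",im)
```

```text
t 13.4167 pos [ 0.4382 -0.1447  0.2067] yang 83.67263590023506 tilt [ 0.0022 -0.0006 -1.    ] F [ 0.588  -0.0408 -0.1898] open 0.042779277230521114
shift [ 2.6758 -4.4577  2.601 ] turn 0.03452718004701296
```

View pics/top7.png

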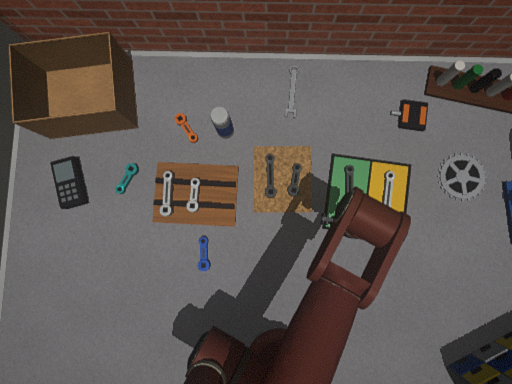

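View pics/side7.png

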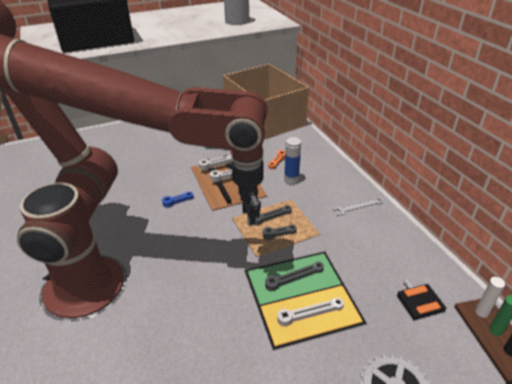

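Run:
```python
from h import *
im=np.load("side7.npy");d=np.load("side7_d.npy");P=pts("side",d)
h=cv2.cvtColor(im,cv2.COLOR_BGR2HSV);m=np.zeros(h.shape[:2],np.uint8)
m[290:330,268:352]=((h[...,1]<70)&(h[...,2]>90)&(P[...,2]>.014))[290:330,268:352]
n,l,st,ce=cv2.connectedComponentsWithStats(m);k=1+st[1:,4].argmax();m=l==k
v,u=np.nonzero(m);w=P[v,u]
A=np.c_[w[:,:2]-w[:,:2].mean(0),np.ones(len(w))];print(st[k],"z fit",np.linalg.lstsq(A,w[:,2],rcond=None)[0])
c=im[285:335,260:360];cv2.imwrite("pics/c7.png",cv2.resize(c,None,fx=7,fy=7,interpolation=cv2.INTER_NEAREST))
a=np.load("side0.npy")
```

```text
[278 298  66  27 666] z fit [-0.1882 -1.3961  0.0248]
```

View pics/c7.png

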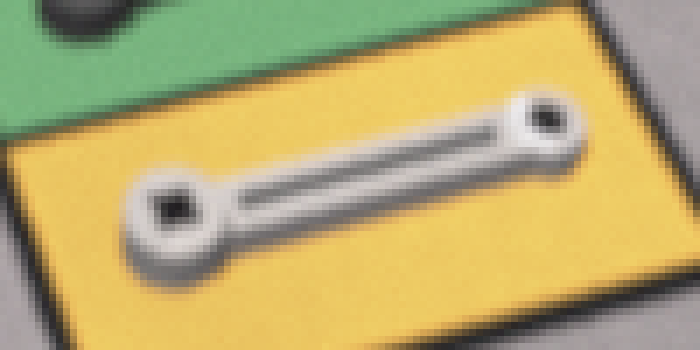

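Run:
```python
from h import *
b=cast("side",[260+176/7-.5,285+207/7-.5],.028)[0];e=cast("side",[260+548/7-.5,285+118/7-.5],.022)[0]
mid=(b+(e-b)*71/146)[:2]
print(np.linalg.norm((e-b)[:2]),np.degrees(np.arctan2(*(e-b)[1::-1])),"mid",mid,"err mm",(mid-[.5272,-.3341])*1000)
# others unmoved: difference of top images in static, unshadowed areas; hole-level check by blob centroid
for n,(x0,x1,y0,y1),zc in [("top",(150,212,158,232),.044),("top",(252,315,145,200),.022),("top",(330,366,155,190),.022),("top",(200,240,100,140),0)]:
    A=np.load("top0.npy")[y0:y1,x0:x1].astype(np.float32).mean(2);B=np.load("top7.npy")[y0:y1,x0:x1].astype(np.float32).mean(2)
    print((x0,y0),"shift px",cv2.phaseCorrelate(A,B))
```

```text
0.1461113610059965 -6.444298429573354 mid [ 0.5275 -0.3327] err mm [0.2839 1.3601]
(150, 158) shift px ((-0.019443821543333684, 0.42490795504718903), 0.9836478290955225)
(252, 145) shift px ((-0.18066055883179644, -0.032992154134309004), 0.5858042513330778)
(330, 155) shift px ((-0.024040019341097008, -0.40103716393176114), 0.617569758568281)
(200, 100) shift px ((-0.047870302124163544, 0.19000650003987474), 0.9611776882410049)
```

Run:
```python
from h import *
for n in "07":
    im=np.load(f"top{n}.npy");h=cv2.cvtColor(im,cv2.COLOR_BGR2HSV);m=((h[...,1]<60)&(h[...,2]>110)).astype(np.uint8)
    for x0,x1 in((158,178),(183,204)):
        v,u=np.nonzero(m[168:218,x0:x1]);print(n,u.mean()+x0,v.mean()+168,len(u))
ctrl.finish_job();print(ctrl.get_obs()["t"])
```

```text
0 165.9798387096774 194.3951612903226 248
0 193.05882352941177 195.79901960784315 204
7 166.05597014925374 194.42537313432837 268
7 193.14027149321268 195.39819004524887 221
the job is handed in; nothing more can be done
the job is handed in; nothing more can be done
```

The new 180 mm crank now lies flat and lengthways on the middle of the yellow panel, and the job is handed in. The old crank on the green panel measured about 175 mm, so I matched it to the long new one, which measured about 176 mm. I gripped that one at its bar between the rails, lifted it level and carried it over. I lowered it until light contact (under 10 N), released it and moved the arm clear. The last reading before hand-in was at about 13.4 s.

**Last checks:**
- **Placing:** its middle is about 1.4 mm from the panel centre. It lies at -6.4° against the panel's -6.6°, with the boss at the same end as on the old crank.
- **Other parts:** the two remaining new cranks moved under 0.5 pixel between the before and after pictures. The can and the old cranks show shifts under about 0.4 pixel, within noise, though arm shadows made the match weaker on the cork pad and green panel. The arm hid part of the old crank on the green panel in the last top view, but the side view shows it in place.

**Check that failed:** a plane fit to the depth image gave a meaningless slope, so I did not use it. That the crank is flat rests on the pictures, on contact coming at the expected height, and on the hole spacing (146.1 mm against about 146 expected).

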